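# Fold open the filter bay's bifold door

## Task

On this ship's wet-lab bench, open up the bay that holds the cream filter canisters so they can be taken out: push its bifold door sideways by the blue post at its fold hinge until the two panels are fully folded together at the hinged side of the bay. Leave the door of the other bay (orange post, brown bottles) as it stands.

Things in the scene. Friction and masses are not known exactly. Their poses are not given: they have to be found in the camera images.
- filter_bay: Fixed, clear-walled, open-topped box holding two cream canisters: 258 mm wide (y), 216 deep (x), 160 high. Origin: centre of its underside; +x points into the bay, away from the robot. It stands left or right, turned up to 0.15 rad. Across its front is a door of two white panels, each 110 mm wide, 10 thick, top edge at z = 160 mm; only the posts rise above that at either bay.
- filter_door (a joint): Angle (rad) of the first panel: 0 = closed, panels in line across the front; starts at 0.5 to 0.85; stop at 1.54, panels folded together, square to the front. It turns on filter_jamb; the second panel is hinged to it at the fold and its far edge runs in the track along the front, so the fold juts towards the robot. Friction holds it where left; 1 to 5 N at the post moves it.
- filter_fold (a point): Point on the fold hinge's axis, at z = 190 mm on the upright blue post that prolongs the hinge above the panels: 18 mm in diameter, from z = 161 to 218 mm. As the door folds it moves on a level circle of radius 110 mm about filter_jamb, counter-clockwise seen from above: towards the robot and to the right.
- filter_jamb (a point): Fixed pivot of the first panel, at the right-hand end of the filter bay's front seen from the robot, given at z = 190 mm (empty air above the jamb, which ends at 160 mm). Axes as filter_bay's. At door angle a the fold is at (-110 sin a, +110 cos a) mm in this frame.
- spare_fold (a point): The same point on the orange post of the other bay's door, an equal bay with brown bottles inside, beside the filter bay. Not to be moved.

How it is judged:
At the end, for the whole second after the job is handed in: The filter bay's door is folded to at least 1.36 rad (78 degrees; the stop is at 1.54) and at rest, and the other door's fold is within 15 mm of where it started (value of joint filter_door above 1.36 rad and velocity of joint filter_door between -0.05 and 0.05 rad/s and distance of spare_fold from where it was at the start of the episode below 0.015 m); the robot touches nothing.
It fails at once if the other bay's door is moved (its fold more than 15 mm) (distance of spare_fold from where it was at the start of the episode above 0.015 m).
It also fails if it takes over 29 s, if anything falls off the work surface, if the arm or the gripper's body presses on something with over 40 N, if the wrist force passes 120 N, or if a joint passes its speed limit or range.

## Robot

A 7-joint arm with a two-finger parallel gripper is mounted at the origin on the work surface. World frame = base frame: x ahead of the robot, y to its left, z up, the work surface at z = 0. Lengths are in m, angles in rad, forces in N, time in s.
With the tool pointing down it reaches from about 0.4 to 0.875 m from the base axis. Payload 19.3 kg.
Tool frame: the origin (TCP) lies at the very end of the fingers, on their centre line; the grasp point (between the pads) lies 19 mm behind it; z points along the fingers, y is the line along which they close (so a half turn about z gives the same grasp; the last joint's range is limited). The gripper opens to 85 mm and grips with 20 to 120 N. Pads are 22 mm wide; open, the fingers measure 114 mm over their backs; the gripper's body (76 mm by 85 mm) begins 54 mm behind the grasp point. The pads swing forward as they close: fully open they stand 13 mm farther back than shut.
Start: joints at [1.252, 0.521, -0.036, 1.599, 0.021, 1.021, -0.113], TCP at [0.154, -0.606, 0.231] pointing down, gripper open.
Joint ranges: [-2.91, 2.91], [-0.3, 2.13], [-1.5, 1.42], [0.17, 2.43], [-1.26, 4.41], [0.16, 1.93], [-2.52, 2.52]. Speed limits (rad/s): [1.89, 1.89, 2.39, 2.39, 3.01, 3.01, 3.01].

## Interface

Orientations are given as [roll, pitch, yaw] about the fixed x, y, z axes, in that order (R = Rz(yaw) Ry(pitch) Rx(roll)).
In Python, from workcell import bot gives the robot as it stands.
- The arm moves only by the tool servo_tool, never from a script. Its argument "plan" is a list of rows, each a list of 7 numbers: the finger opening in cm, from 0 to 8.54, then the shift along the tool's x, y, z in cm, then the turn, a rotation vector about the tool's x, y, z in degrees. In form: [[fingers, x, y, z, wx, wy, wz], ...]. A call has 1 to 10 rows; each row is the pose to reach, as a shift and turn from the pose commanded when the call began, along the tool's axes at that moment; what a row does not reach only later rows make up. A row lasts 1/10 s, in which the tool goes at most 50 mm and 8.59 degrees, less where a joint would pass 70% of its speed; a pose out of reach is approached as far as the arm can. A call with a gripper value outside its range is refused whole. The fingers move at their own pace and stop on an object; "force" is the grip in N (left out, the last holds). Time passes only in rows, so rows that repeat a pose let the fingers close. It gives the time, the measured TCP pose, the force, the opening and the grip force at its end, in the units of the state.
- bot.observe(): the state, without advancing time (a new reading comes with each control period).
- bot.grab_frame(name): name is "scene" or "top" or "wrist"; returns a dict with "frame" (384x512x3 uint8, blue, green, red), "mtx" (3x3 intrinsics, pixels), "R" (3x3) and "t" (3): a world point X has camera coordinates R X + t; the wrist camera has in their place "T_tool_cam" (4x4, takes a point from camera to tool coordinates, whose origin is the TCP and whose axes are the flange's). Camera axes: x right, y down, z forward; pixel columns grow to the right and rows downward; lengths in m; the calibration is good to about 2 mm. A picture is of the moment at which its call begins: read the wrist's pose just before it. There is no depth.
- bot.job_done(): hands the job in; it is judged then, once.
The state is a dict: "clock": time; "qpos": joint angles; "qd": joint speeds; "joint_efforts": joint torques, N m; "position": TCP position; "tool_rot": TCP orientation; "force": force on the tool from outside, world axes, zero at the start; "moment": the same for the moment, N m; "grip_width": finger opening in m; "finger_force": force on a finger pad.
Only numpy, scipy, OpenCV 4.12 (cv2) and the standard library are available. Lean on these libraries where they do the work, as an engineer would, in place of code of your own. Each camera call takes 0.05 s, during which the arm holds its last target. There are 200 camera calls.

## Working session

There is one attempt and no reset: what is moved stays moved. The work goes in short steps, Python scripts to look and compute and a tool call to move; the robot and the scene stay as the last step left them, time stands still between calls to the robot, and variables do not carry over. Pictures are saved under pics/ and viewed, at most 10 in all, crops included, and the job is handed in when it is done.

Besides the shell and the picture viewer there is one more tool, called after "Request:" in YAML: its name, and indented under it one key for each argument. servo_tool: Moves the arm, as the interface text tells. Its arguments: {"type":"object","properties":{"plan":{"type":"array","items":{"type":"array","items":{"type":"number"}}},"force":{"type":"number"}},"required":["plan"]}

```bash
mkdir -p pics
python3 - <<'E'
from workcell import bot
import cv2,pickle
s=bot.observe();print(s['clock'],s['position'],s['tool_rot'])
d={}
for n in("scene","top"):
    f=bot.grab_frame(n);d[n]=f;cv2.imwrite(f"pics/{n}0.png",f["frame"])
pickle.dump(d,open("f0.pkl","wb"))
E
```

```text
0.0 [ 0.15375306 -0.60542938  0.23071874] [-3.14041170e+00  6.46085718e-05  2.48714044e-01]
```

View pics/top0.png

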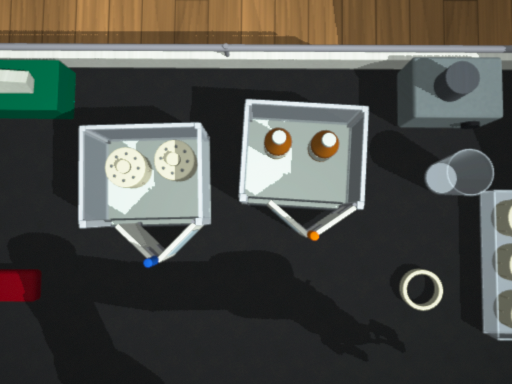

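View pics/scene0.png

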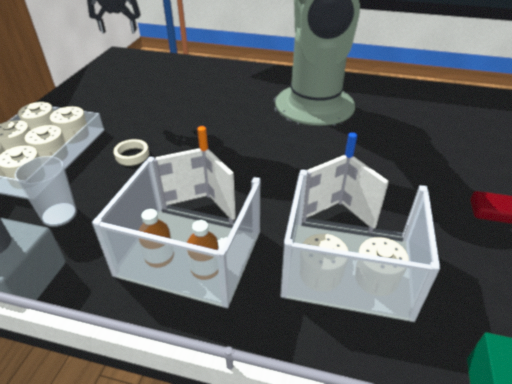

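The top view shows the filter bay at left with its blue post at about (151,262) and its right jamb near (203,222). The orange post is at (314,236). The scene view shows the blue post from (352,135) to (350,157).

```bash
cat > h.py <<'E'
import numpy as np
def ray(f,u,v,z):
    R,t=np.array(f["R"]),np.array(f["t"]);c=-R.T@t
    d=R.T@np.linalg.inv(f["mtx"])@[u,v,1.]
    return c+d*(z-c[2])/d[2]
E
python3 - <<'E'
import pickle,cv2,numpy as np
from h import ray
d=pickle.load(open("f0.pkl","rb"));f=d["top"];im=f["frame"].astype(int)
b,g,r=im[...,0],im[...,1],im[...,2]
for n,m in(("blue",(b>120)&(r<70)),("orange",(r>180)&(b<60)&(g>60))):
    m=m.copy();m[:220]=0;v,u=np.nonzero(m);print(n,len(u),u.mean(),v.mean(),u.min(),u.max(),v.min(),v.max(),ray(f,u.mean(),v.mean(),.214))
R,t=np.array(f["R"]),np.array(f["t"]);print("cam",-R.T@t)
c=cv2.resize(f["frame"][90:280,60:250],None,fx=4,fy=3.15*4/3.15 if 0 else 3.15,interpolation=cv2.INTER_CUBIC)
c=cv2.resize(f["frame"][110:280,70:270],(800,600)[:1]+(600,) if 0 else (700,595),interpolation=cv2.INTER_CUBIC)
cv2.imwrite("pics/c.png",c)
E
```

```text
blue 103 149.8640776699029 261.9611650485437 143 157 258 267 [0.50888166 0.13036325 0.214     ]
orange 55 313.9818181818182 235.63636363636363 310 318 232 239 [ 0.56419286 -0.18735716  0.214     ]
cam [ 0.60220229 -0.07930092  1.00394934]
```

View pics/c.png

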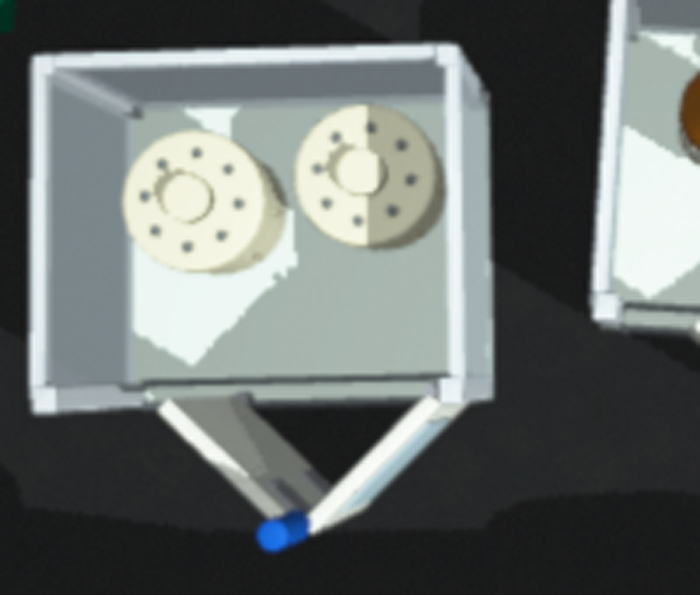

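The crop shows the post top at crop (272,535), the front corners at (43,400) and (452,390), and the first panel running from the fold at (310,522) to the jamb at about (437,402).

Run:
```python
import pickle,numpy as np
from h import ray
f=pickle.load(open("f0.pkl","rb"))["top"]
P=lambda x,y,z:ray(f,70+x/3.5,110+y/3.5,z)[:2]
fold=P(272,535,.218);j=P(437,402,.16);L=P(43,400,.16);Rr=P(452,390,.16);bl=P(42,64,.16)
print("fold",fold,"jamb",j,"L",L,"R",Rr,np.linalg.norm(L-Rr),np.linalg.norm(fold-j))
e=(L-Rr)/np.linalg.norm(L-Rr);th=np.arctan2(-e[0],e[1]);print("yaw",th)
ex=np.array([np.cos(th),np.sin(th)]);ey=np.array([-np.sin(th),np.cos(th)])
v=fold-j;a=np.arctan2(-v@ex,v@ey);print("a",a)
# jamb refined at 110 mm from the fold along the measured direction
J=fold-110e-3*v/np.linalg.norm(v);print("J",J)
for a in np.linspace(a,1.54,6):print(round(a,2),J+.11*(-np.sin(a)*ex+np.cos(a)*ey))
```

```text
fold [0.5075759  0.13342747] jamb [0.58047095 0.05272923] L [0.57848203 0.28928819] R [0.58770867 0.04392851] 0.245533099530161 0.10874693260035177
yaw 0.037586823323787204
a 0.6970507368959648
J [0.5813109  0.05179936]
0.7 [0.5075759  0.13342747]
0.87 [0.49492471 0.11989801]
1.03 [0.48472303 0.10443758]
1.2 [0.47726013 0.08748459]
1.37 [0.47274761 0.06951973]
1.54 [0.47131344 0.05105241]
```

Request:
servo_tool:
  plan:
    - [6, 2, -1.5, -5, 0, 0, -6]
    - [6, 6, -4.5, -9, 0, 0, -12]
    - [6, 10, -7.5, -9, 0, 0, -18]
    - [6, 14, -10, -9, 0, 0, -24]
    - [6, 18, -13, -9, 0, 0, -30]
    - [6, 22, -16, -9, 0, 0, -36]
    - [6, 26, -19, -9, 0, 0, -42]
    - [6, 30, -22, -9, 0, 0, -48]
    - [6, 34, -25, -9, 0, 0, -54]
    - [6, 37.5, -27, -9, 0, 0, -60]

```text
clock: 1.1
position: [0.4493, -0.2521, 0.3214]
tool_rot: [-3.142, 0.0, 1.3]
force: [1.1, -1.2, 0.0]
grip_width: 0.0599
finger_force: 0.0
```

```bash
cat > to.py <<'E'
import sys,numpy as np
from workcell import bot
from scipy.spatial.transform import Rotation as Ro
# target x y z yaw -> shift cm, turn deg in tool axes
x,y,z,w=map(float,sys.argv[1:]);s=bot.observe();R=Ro.from_euler('xyz',s['tool_rot'])
T=Ro.from_euler('xyz',[np.pi,0,w])
print(s['clock'],s['position'],s['tool_rot'],s['qpos'].round(2) if hasattr(s['qpos'],'round') else s['qpos'],s['force'])
print((R.inv().apply(np.array([x,y,z])-s['position'])*100).round(2),(R.inv()*T).as_rotvec(degrees=True).round(1))
E
python3 to.py .508 .133 .29 2.305
```

```text
1.1 [ 0.44934174 -0.25206506  0.32144453] [-3.14159223e+00  2.89671011e-04  1.30008795e+00] [ 0.75  0.28 -0.44  1.75  0.13  1.14 -0.  ] [ 1.0883998  -1.16723249  0.01298779]
[38.67 -4.64  3.13] [ -0.    0.  -57.6]
```

Request:
servo_tool:
  plan:
    - [6, 4, -0.5, 0, 0, 0, -6]
    - [6, 8, -1, 0, 0, 0, -12]
    - [6, 12, -1.5, 0, 0, 0, -18]
    - [6, 16, -2, 0, 0, 0, -24]
    - [6, 20, -2.5, 1, 0, 0, -30]
    - [6, 24, -3, 2, 0, 0, -36]
    - [6, 28, -3.5, 3, 0, 0, -42]
    - [6, 32, -4, 3, 0, 0, -50]
    - [6, 36, -4.4, 3, 0, 0, -57.6]
    - [6, 38.7, -4.6, 3, 0, 0, -57.6]

```text
clock: 2.1
position: [0.5093, 0.1337, 0.2911]
tool_rot: [3.141, -0.001, 2.308]
force: [-0.0, -1.1, 0.5]
grip_width: 0.0598
finger_force: 0.0
```

Request:
servo_tool:
  plan:
    - [6, 0, 0, 0, 0, 0, 0]
    - [6, 0, 0, 0, 0, 0, 0]

```text
clock: 2.3
position: [0.5092, 0.1313, 0.2909]
tool_rot: [-3.141, -0.001, 2.302]
force: [0.1, -0.8, -1.7]
grip_width: 0.06
finger_force: 0.0
```

```bash
python3 to.py .508 .133 .178 2.305
python3 - <<'E'
from workcell import bot
import cv2
f=bot.grab_frame("wrist");cv2.imwrite("pics/w1.png",f["frame"])
import numpy as np
T=np.array(f["T_tool_cam"]);Ti=np.linalg.inv(T)
from scipy.spatial.transform import Rotation as Ro
s=bot.observe();R=Ro.from_euler('xyz',s['tool_rot']).as_matrix()
for X in ([.508,.133,.218],[.508,.133,.161]):
    c=Ti[:3,:3]@(R.T@(np.array(X)-s['position']))+Ti[:3,3];p=f["mtx"]@c;print(p[:2]/p[2])
E
```

```text
2.3 [0.50923517 0.13125361 0.29091072] [-3.14088349e+00 -5.01203449e-04  2.30216259e+00] [ 0.23  0.39 -0.78  1.76  0.3   1.12  0.08] [ 0.1253536  -0.84855067 -1.69795638]
[ 0.21  0.03 11.29] [-0.  -0.  -0.2]
[260.4787225  198.08896206]
[260.33104184 180.51930671]
```

View pics/w1.png

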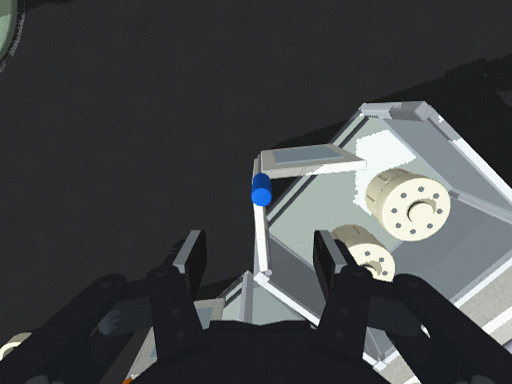

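The wrist view shows the blue post top at (262,197), where it was predicted, so I can go down.

Request:
servo_tool:
  plan:
    - [6, 0, 0, 3, 0, 0, 0]
    - [6, 0.2, 0, 6, 0, 0, 0]
    - [6, 0.2, 0, 9, 0, 0, 0]
    - [6, 0.2, 0, 11.2, 0, 0, 0]
    - [3, 0.2, 0, 11.2, 0, 0, 0]
    - [3, 0.2, 0, 11.2, 0, 0, 0]
    - [3, 0.2, 0, 11.2, 0, 0, 0]
    - [3, 0.2, 0, 11.2, 0, 0, 0]

```text
clock: 3.15
position: [0.5087, 0.1324, 0.1805]
tool_rot: [3.14, 0.001, 2.301]
force: [-0.3, 0.2, 0.8]
grip_width: 0.0298
finger_force: 0.0
```

Request:
servo_tool:
  plan:
    - [3, 0, -0.8, 0, 0, 0, -4]
    - [3, -0.1, -1.5, 0, 0, 0, -8]
    - [3, -0.2, -2.3, 0, 0, 0, -12]
    - [3, -0.4, -3, 0, 0, 0, -16]
    - [3, -0.7, -3.8, 0, 0, 0, -20]

```text
clock: 3.65
position: [0.485, 0.102, 0.1802]
tool_rot: [3.14, 0.002, 2.653]
force: [3.0, 1.7, -0.9]
grip_width: 0.0299
finger_force: 1.0
```

Request:
servo_tool:
  plan:
    - [3, 0, -0.8, 0, 0, 0, -4]
    - [3, -0.1, -1.5, 0, 0, 0, -8]
    - [3, -0.2, -2.3, 0, 0, 0, -12]
    - [3, -0.4, -3, 0, 0, 0, -16]
    - [3, -0.7, -3.8, 0, 0, 0, -20]
    - [3, -0.9, -4.3, 0, 0, 0, -23]
    - [3, -1.1, -4.8, 0, 0, 0, -26]
    - [3, -1.3, -5.1, 0, 0, 0, -28]
    - [3, -1.3, -5.1, 0, 0, 0, -28]

```text
clock: 4.55
position: [0.4723, 0.0512, 0.1801]
tool_rot: [3.141, 0.001, 3.14]
force: [-0.1, 4.1, -0.2]
grip_width: 0.0296
finger_force: 2.0
```

```bash
python3 to.py .471 .051 .178 3.149
python3 - <<'E'
from workcell import bot
import cv2
f=bot.grab_frame("wrist");cv2.imwrite("pics/w2.png",f["frame"])
E
```

```text
4.55 [0.47230413 0.05119856 0.18006694] [3.14060840e+00 1.36053874e-03 3.14024063e+00] [ 0.49  0.5  -0.95  2.    0.52  0.9   0.83] [-0.10662402  4.10008561 -0.16559688]
[ 0.13 -0.02  0.21] [ 0.1  0.1 -0.5]
```

View pics/w2.png

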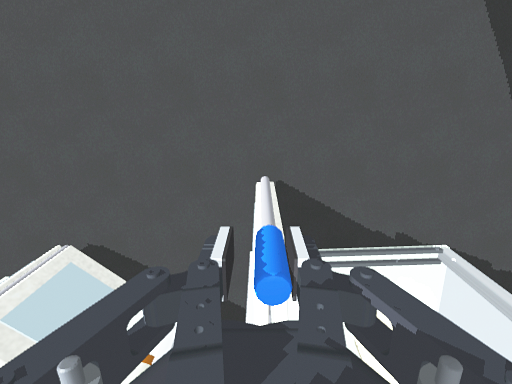

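The post at about (271,265) rests against the right pad, and the panels are almost shut together. I'll push a little further towards the stop, then release and go up.

Request:
servo_tool:
  plan:
    - [3, 0, -0.2, 0, 0, 0, 0]
    - [3, 0, -0.4, 0, 0, 0, 0]
    - [3, 0, -0.5, 0, 0, 0, 0]
    - [3, 0, -0.5, 0, 0, 0, 0]

```text
clock: 5.0
position: [0.4724, 0.0506, 0.1802]
tool_rot: [3.135, 0.003, -3.141]
force: [1.1, 32.1, -8.2]
grip_width: 0.0304
finger_force: 16.1
```

Request:
servo_tool:
  plan:
    - [6, 0, 0, 0, 0, 0, 0]
    - [6, 0, 0, 0, 0, 0, 0]
    - [6, 0, 0, 0, 0, 0, 0]
    - [6, 0, 0, -2, 0, 0, 0]
    - [6, 0, 0, -4, 0, 0, 0]
    - [6, 0, 0, -7, 0, 0, 0]
    - [6, 0, 0, -11, 0, 0, 0]
    - [6, 0, 0, -15, 0, 0, 0]
    - [6, 0, 0, -15, 0, 0, 0]
    - [6, 0, 0, -15, 0, 0, 0]

```text
clock: 6.0
position: [0.472, 0.0453, 0.3297]
tool_rot: [-3.141, 0.001, 3.138]
force: [-0.6, 0.1, -0.1]
grip_width: 0.06
finger_force: 0.0
```

Run:
```python
from workcell import bot
import cv2
f=bot.grab_frame("wrist");cv2.imwrite("pics/w3.png",f["frame"])
s=bot.observe();print(s['clock'],s['position'],s['force'])
import numpy as np
from scipy.spatial.transform import Rotation as Ro
im=f["frame"].astype(int);v,u=np.nonzero((im[...,0]>120)&(im[...,2]<70));print(len(u),u.mean(),v.max())
T=np.array(f["T_tool_cam"]);R=Ro.from_euler('xyz',s['tool_rot']).as_matrix()
J=np.array([.5813,.0518]);th=.0376
d=R@T[:3,:3]@np.linalg.inv(f["mtx"])@[u.mean(),v.max()-5,1];c=s['position']+R@T[:3,3]
p=(c+d*(.218-c[2])/d[2])[:2]-J;ca,sa=np.cos(th),np.sin(th)
print("fold",p+J,"a",np.arctan2(-(p@[ca,sa]),p@[-sa,ca]),np.linalg.norm(p))
```

```text
6.05 [0.47167563 0.04528525 0.32892248] [-0.86369954  0.56931099 -0.02088401]
390 270.8948717948718 199
fold [0.47774102 0.05736254] a 1.4795341417099142 0.10370826418897694
```

View pics/w3.png

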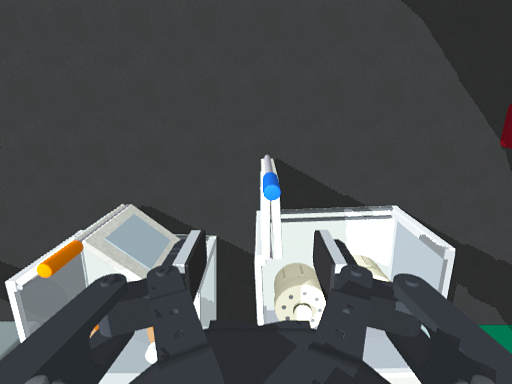

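The panels lie side by side at the right jamb, with the post at (271,190). The 32 N reached at the end of the push shows the door met its stop. The gripper is clear, so I'll hand in.

```bash
python3 -c "
from workcell import bot
print(bot.job_done())"
```

```text
the job is handed in; nothing more can be done
None
```

The filter bay's door is folded against its stop (about 1.48 rad measured from the wrist camera, limit 1.36), the orange-post door was not touched, the gripper is clear, and the job is handed in.

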